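Slide the locked dish carriage into the imager

ROBOT

A 6-joint arm with a two-finger parallel gripper is mounted at the origin on a cart in front of the work surface, level with it; the furniture and walls round the work are solid. World frame = base frame: x ahead of the robot, y to its left, z up, the work surface at z = 0. Lengths are in m, angles in rad, forces in N, time in s.
With the tool pointing down it reaches from about 0.35 to 0.85 m from the base axis. Payload 8.1 kg.
Tool frame: the origin (TCP) lies midway between the tips of the shut fingers; the grasp point (between the pads) lies 19 mm behind it; z points along the fingers, y is the line along which they close (so a half turn about z gives the same grasp; the last joint's range is limited). The gripper opens to 93 mm and grips with 3 to 60 N. Pads are 15 mm wide; open, the fingers measure 128 mm over their backs; the gripper's body (75 mm by 188 mm) begins 65 mm behind the grasp point.
Start: joints at [1.193, 0.13, 1.488, -0, 1.523, -0.085], TCP at [0.173, 0.574, 0.219] pointing down, gripper open.
Joint ranges: [-2.96, 2.96], [-0.89, 2.26], [0.02, 2.5], [-1.34, 4.48], [0, 2.73], [-2.66, 2.66]. Speed limits (rad/s): [2.39, 2.39, 2.79, 3.14, 3.14, 3.14].

INTERFACE

Orientations are given as a rotation vector (axis times angle).
In Python, from plant import read_state, read_camera, camera_model, close_job gives the robot as it stands. The module is installed in compiled form; this text tells all that it offers.
- The arm moves only by the tool carry_out, never from a script. Its argument "moves" is a list of rows, each an object of numbers: "jaw": the finger opening in m, from 0 to 0.093; "dx", "dy", "dz": the shift along the tool's x, y, z in m; "yaw": the turn about the tool's z in rad. In form: [{"jaw": .., "dx": .., "dy": .., "dz": .., "yaw": ..}, ...]. A call has 1 to 8 rows; each row shifts and turns the commanded pose from where the row before left it, along the tool's axes as they then stand; what a row does not reach is not made up. A row lasts 1/8 s, in which the tool goes at most 62.5 mm and 10.7 degrees, less where a joint would pass 70% of its speed; a pose out of reach is approached as far as the arm can. A call is refused whole if a number of a shift passes 0.0625 or a number of a turn 0.188, either way. A call with a gripper value outside its range is refused whole. The fingers move at their own pace and stop on an object; "grip_force" is the grip in N (left out, the last holds). Time passes only in rows, so rows that do not move let the fingers close. It gives the time, the measured TCP pose, the force, the opening and the grip force at its end, in the units of the state.
- read_state(): the state, without advancing time (a new reading comes with each control period).
- read_camera(name): name is "scene" or "top" or "wrist"; returns the picture (400x640x3 uint8, red, green, blue); there is no depth.
- camera_model(name): a dict with "camera_matrix" (3x3 intrinsics, pixels), "view" (4x4, takes a point from world to camera coordinates). Camera axes: x right, y up, looking along -z (the intrinsics and any distortion apply to the point x, -y, -z); pixel columns grow to the right and rows downward; lengths in m; the calibration is good to about 2 mm. A picture is of the moment at which its call begins: read the wrist's pose just before it. camera_model takes no time and is no camera call; for the wrist camera it gives the pose at the moment of the call.
- close_job(): hands the job in; it is judged then, once.
The state is a dict: "t": time; "q": joint angles; "dq": joint speeds; "joint_torque": joint torques, N m; "tool_pos": TCP position; "orientation": TCP orientation; "force": force on the tool from outside, world axes, zero at the start; "wrist_torque": the same for the moment, N m; "opening": finger opening in m; "gripper_force": force on a finger pad.
Only numpy, scipy, OpenCV 4.12 (cv2) and the standard library are available. Lean on these libraries where they do the work, as an engineer would, in place of code of your own. Each camera call takes 0.05 s, during which the arm holds its last target. There are 200 camera calls.

TASK

The dish carriage of the white dish imager, left of the microscope, is locked in its loading position. Without gripping anything, press the wide green lock key down with your fingertips and keep it down while you slide the carriage, with its dish, into the hood until it meets its end stop; then let go so that the key springs up and locks the carriage there. Do not touch the dish or its nest (the far side of the push bar belongs to the nest), let the dish stay seated, and leave the things standing around where they are.

Things in the scene. Friction and masses are not known exactly. Their poses are not given: they have to be found in the camera images.
- imager: White and grey dish imager, fixed to the worktop, 310 x 130 mm. Origin at its underside, on its centre line; its x axis is the direction in which the carriage travels into the hood, y is to the left of that, z up. The base runs from x = -165 to +145 mm and is 30 mm high; the open-mouthed white hood covers x = +25 to +145 mm and is 92 mm high with a black lens cover on top.
- carriage (a joint): Position of the grey carriage on the base, m: 0 = loading position (dish outside the hood), 0.110 = end stop (dish inside the hood). A latch under the lock key holds it in notches every 22 mm from 0 to 0.110 (1.5 mm play, 3.5 mm at the end stop), so letting the key up on the way locks the carriage again at the next notch. Unlocked, it slides with about 1 N of friction and stays where it is left. About 0.5 kg.
- lock_key (a joint): How far the lock key is pressed down, m: 0 = up, 0.010 = fully down. It is sprung: starts to move at about 2 N, about 5 N holds it fully down. The carriage is free once the key is more than 0.006 down. It springs up when let go and a notch is above the latch (as at the end stop). Fingers that drag backward as they let go can pull the carriage back out of reach of the last notch: lift straight up.
- key_top (a point): Centre of the top face of the green ribbed lock key, which rides on the carriage and moves with it: 34 mm along travel, 100 mm across. With the key up, its top is 57 mm above the worktop; fully down 47 mm, 2 mm above the grey block round it. Axes as the imager's: x = travel direction. There is free room above it and on its tail (-x) side.
- push_bar (a point): Middle of the top edge of the near face of the upright grey push bar on the carriage; the face stands 19.5 mm ahead (+x) of the key's centre, is 104 mm wide, reaches 72 mm above the worktop (25 mm above the pressed key), and the bar is 12 mm thick. Fingertips that hold the key down push the carriage along by this face. Only its near half, toward the key, may be touched; the far half belongs to the nest.
- nest: Front part of the carriage: far half of the push bar and the round aluminium nest with a 6 mm rim that carries the dish. Not to be touched. Its origin lies on the imager's underside below the key's centre.
- nest_centre (a point): Centre of the nest's floor, 105 mm ahead of the key's centre, 37 mm above the worktop; the dish stands here.
- specimen_dish: Clear petri dish with blue stain, 96 mm across, 14 mm high, 18 g, loose in the nest with about 3 mm play all round; origin at the centre of its underside.
- white_bottle: Small white bottle with blue cap, 33 mm across, 66 mm high, loose bystander beside the imager; origin at the centre of its underside.
- amber_bottle_1: Amber bottle with black cap, 34 mm across, 78 mm high, loose bystander beside the imager; origin at the centre of its underside.
- oil_bottle: Small cream bottle with white cap, 25 mm across, 52 mm high, loose bystander beside the imager; origin at the centre of its underside.
- coverslip_box: Small white box with blue lid, 31 x 31 x 20 mm, loose bystander beside the imager; origin at the centre of its underside.
- beaker: Small glass beaker, 45 mm across, 58 mm high, loose bystander on the worktop in front of the microscope; origin at the centre of its underside.

How it is judged:
On the way, in this order (a step that is already met when the one before it is completed fails the run):
1. the lock key is pressed down with the carriage still in its loading position (value of joint lock_key above 0.006 m and value of joint carriage below 0.006 m), for 0.05 s.
2. the carriage has reached its end stop with the key still held down by the fingers (value of joint lock_key above 0.005 m and value of joint carriage above 0.107 m and contact force between the fingers and lock_key above 0.5 N), for 0.05 s.
At the end, for the whole second after the job is handed in: The carriage is within 4 mm of its end stop (the play of its last notch), the lock key is up again (less than 3 mm down), and the dish rests flat in its nest (within 6 mm of its centre, less than 3 mm above its floor) (value of joint carriage above 0.106 m and value of joint lock_key below 0.003 m and velocity of joint carriage below 0.01 m/s and horizontal distance between specimen_dish and nest_centre below 0.006 m and z of specimen_dish in the frame of nest_centre below 0.003 m and angle between specimen_dish's own z axis and vertical below 0.05 rad and linear speed of specimen_dish below 0.02 m/s); the robot touches nothing.
It fails at once if the key was let up while the carriage was on its way (value of joint lock_key below 0.004 m and value of joint carriage between 0.006 and 0.104 m).
It fails at once if the dish was touched (contact force between any of the fingers, the arm and specimen_dish above 0.3 N).
It fails at once if the nest or the far side of the push bar was touched (the bar was gripped) (contact force between the fingers and nest above 1.5 N).
It fails at once if the dish was lifted or left its nest (z of specimen_dish in the frame of nest_centre above 0.006 m or horizontal distance between specimen_dish and nest_centre above 0.01 m).
It fails at once if a bystander was moved by more than 15 mm (distance of any of white_bottle, amber_bottle_1, oil_bottle, coverslip_box, beaker from where it was at the start of the episode above 0.015 m).
It also fails if it takes over 40 s, if anything falls off the work surface, if the arm or the gripper's body presses on something with over 40 N, if the wrist force passes 120 N, or if a joint passes its speed limit or range.

## Working session

There is one attempt and no reset: what is moved stays moved. The work goes in short steps, Python scripts to look and compute and a tool call to move; the robot and the scene stay as the last step left them, time stands still between calls to the robot, and variables do not carry over. Pictures are saved under pics/ and viewed, at most 10 in all, crops included, and the job is handed in when it is done.

Besides the shell and the picture viewer there is one more tool, called by a JSON object that holds its "name" and its "arguments", one argument or row to a line. carry_out: Moves the arm, as the interface text tells. Its arguments: {"type":"object","properties":{"moves":{"type":"array","items":{"type":"object","properties":{"jaw":{"type":"number"},"dx":{"type":"number"},"dy":{"type":"number"},"dz":{"type":"number"},"yaw":{"type":"number"}}}},"grip_force":{"type":"number"}},"required":["moves"]}

```bash
mkdir -p pics; python3 - <<'E'
from plant import *
import cv2
s=read_state();print({k:s[k] for k in("t","tool_pos","orientation","opening","force")})
for n in("scene","top"):
    cv2.imwrite(f"pics/{n}0.png",read_camera(n)[:,:,::-1]);m=camera_model(n);print(n,m)
E
```

```text
{'t': 0.0, 'tool_pos': array([0.17293057, 0.57396145, 0.21758496]), 'orientation': array([-4.58193562e-01, -3.10755133e+00,  2.76921882e-03]), 'opening': 0.09303418969360278, 'force': array([-0.59847894,  0.55450479,  0.21019533])}
scene {'camera_matrix': array([[408.25466063,   0.        , 312.48941835],
       [  0.        , 408.25466063, 194.73247808],
       [  0.        ,   0.        ,   1.        ]]), 'view': array([[ 0.76138722, -0.64820506,  0.0109405 , -0.33790145],
       [ 0.32434469,  0.39548143,  0.85929911, -0.30781603],
       [-0.5613288 , -0.65071087,  0.51135638, -0.69310588],
       [ 0.        ,  0.        ,  0.        ,  1.        ]])}
top {'camera_matrix': array([[382.39635581,   0.        , 325.07014446],
       [  0.        , 382.39635581, 200.21968656],
       [  0.        ,   0.        ,   1.        ]]), 'view': array([[ 0.00623083, -0.99992324,  0.01070961,  0.1189701 ],
       [ 0.98545788,  0.00795861,  0.16973342, -0.56992244],
       [-0.16980562,  0.00949629,  0.98543182, -1.05056325],
       [ 0.        ,  0.        ,  0.        ,  1.        ]])}
```

View pics/top0.png

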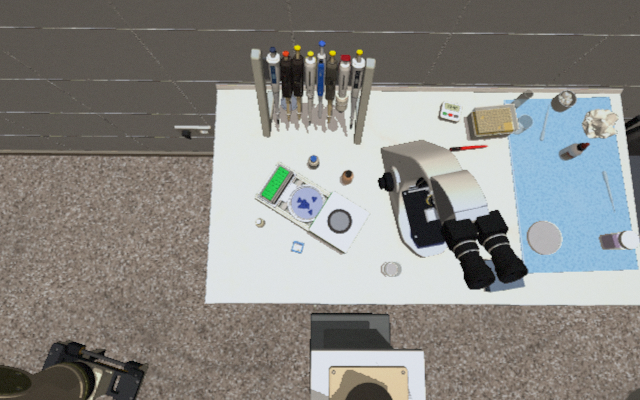

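View pics/scene0.png

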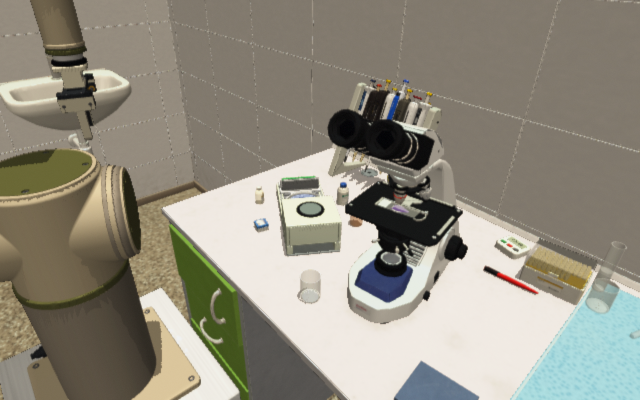

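The top view shows the imager at about (310,208): green key at (276,183), dish at (307,202), hood at (340,221), with travel toward the image's lower right. The bottles stand at (313,161), (347,177) and (260,222), the box at (297,247), and the beaker at (391,269). The scene view confirms this.

```bash
cat > h.py <<'E'
import numpy as np, cv2
from plant import *
def unproj(m,px,z):
    K,V=m["camera_matrix"],m["view"]; R,t=V[:3,:3],V[:3,3]
    c=-R.T@t; out=[]
    for u,v in px:
        d=np.linalg.inv(K)@[u,v,1]; d=R.T@(d*[1,-1,-1]); out.append(c+d*(z-c[2])/d[2])
    return np.array(out)
def green(im):
    h=cv2.cvtColor(im,cv2.COLOR_RGB2HSV); k=cv2.inRange(h,(45,120,60),(75,255,255))
    n,l,s,c=cv2.connectedComponentsWithStats(k); i=1+np.argmax(s[1:,4]); return (l==i).astype(np.uint8),c[i],s[i]
E
python3 - <<'E'
from h import *
im=read_camera("top");m=camera_model("top")
k,c,s=green(im);print(c,s)
r=cv2.minAreaRect(cv2.findNonZero(k));b=cv2.boxPoints(r);print(b)
print("centre",unproj(m,[c],.057));w=unproj(m,b,.057);print(w)
for i in range(4):
    d=w[(i+1)%4]-w[i];print(np.linalg.norm(d),np.degrees(np.arctan2(d[1],d[0])))
# hood lens, bystanders
for n,p,z in(("lens",(340,221),.095),("white",(313,161),.066),("amber",(347,177),.078),("oil",(260,222),.052),("box",(297,247),.02),("dish",(307,203),.05)):print(n,unproj(m,[p],z)[0].round(3))
cv2.imwrite("pics/topc.png",cv2.resize(im[140:270,220:410],None,fx=4,fy=4,interpolation=cv2.INTER_CUBIC)[:,:,::-1])
E
```

```text
[274.71389646 182.92098093] [262 167  27  33 367]
[[260.84613 194.23077]
 [279.76923 165.84616]
 [288.53845 171.69232]
 [269.61536 200.07693]]
centre [[0.61669005 0.2678462  0.057     ]]
[[0.5833722  0.30639736 0.057     ]
 [0.66727785 0.25469605 0.057     ]
 [0.65013646 0.22898586 0.057     ]
 [0.56665857 0.28090612 0.057     ]]
0.09855548874223495 -31.64070627165159
0.0309005019117912 -123.69201758194451
0.09830702579143989 148.11986567931893
0.030481937566793686 56.74868691512387
lens [0.504 0.082 0.095]
white [0.68  0.159 0.066]
amber [0.631 0.062 0.078]
oil [0.504 0.307 0.052]
box [0.436 0.203 0.02 ]
dish [0.56  0.175 0.05 ]
```

View pics/topc.png

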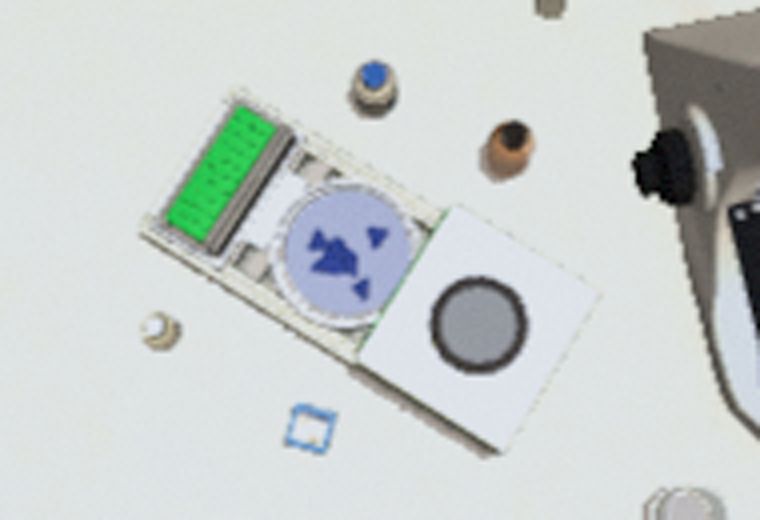

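{"name": "carry_out", "arguments": {
  "moves": [
    {"jaw": 0.03, "yaw": -0.187},
    {"jaw": 0.03, "yaw": -0.187},
    {"jaw": 0.03, "yaw": -0.187},
    {"jaw": 0.03, "yaw": -0.187},
    {"jaw": 0.03, "yaw": -0.187},
    {"jaw": 0.03, "yaw": -0.187},
    {"jaw": 0.03, "yaw": -0.187},
    {"jaw": 0.03}
  ]
}}

```text
invalid input at $.moves[0]: expected keys jaw, dx, dy, dz, yaw
```

```bash
cat >> h.py <<'E'
from scipy.spatial.transform import Rotation as Ro
KEY=np.array([.617,.268]); 
def rep(goal):
    s=read_state();R=Ro.from_rotvec(s["orientation"]).as_matrix();d=np.array(goal)-s["tool_pos"]
    print("t",s["t"],"pos",s["tool_pos"].round(4),"F",s["force"].round(2),"open",round(s["opening"],4))
    print("xang",np.degrees(np.arctan2(R[1,0],R[0,0])).round(2),"delta tool",(R.T@d).round(4))
E
python3 -c "
from h import *
rep([.617,.268,.13])"
```

```text
t 0.15 pos [0.173  0.574  0.2178] F [-0.07 -0.07 -1.21] open 0.093
xang 163.22 delta tool [-0.5135 -0.1647  0.088 ]
```

{"name": "carry_out", "arguments": {
  "moves": [
    {"jaw": 0.03, "dx": 0, "dy": 0, "dz": 0, "yaw": -0.187},
    {"jaw": 0.03, "dx": 0, "dy": 0, "dz": 0, "yaw": -0.187},
    {"jaw": 0.03, "dx": 0, "dy": 0, "dz": 0, "yaw": -0.187},
    {"jaw": 0.03, "dx": 0, "dy": 0, "dz": 0, "yaw": -0.187},
    {"jaw": 0.03, "dx": 0, "dy": 0, "dz": 0, "yaw": -0.187},
    {"jaw": 0.03, "dx": 0, "dy": 0, "dz": 0, "yaw": -0.187},
    {"jaw": 0.03, "dx": 0, "dy": 0, "dz": 0, "yaw": -0.187},
    {"jaw": 0.03, "dx": 0, "dy": 0, "dz": 0, "yaw": 0}
  ]
}}

```text
t: 1.15
tool_pos: [0.1731, 0.5743, 0.2183]
orientation: [1.527, -2.745, 0.001]
force: [0.5, -0.1, -0.4]
opening: 0.0302
gripper_force: 0.0
```

```bash
python3 -c "
from h import *
rep([.617,.268,.13])"
```

```text
t 1.15 pos [0.1731 0.5743 0.2183] F [ 0.5  -0.12 -0.37] open 0.0302
xang -121.84 delta tool [ 0.0259 -0.5387  0.0884]
```

{"name": "carry_out", "arguments": {
  "moves": [
    {"jaw": 0.03, "dx": 0, "dy": -0.06, "dz": 0, "yaw": 0},
    {"jaw": 0.03, "dx": 0, "dy": -0.06, "dz": 0, "yaw": 0},
    {"jaw": 0.03, "dx": 0, "dy": -0.06, "dz": 0, "yaw": 0},
    {"jaw": 0.03, "dx": 0, "dy": -0.06, "dz": 0, "yaw": 0},
    {"jaw": 0.03, "dx": 0, "dy": -0.06, "dz": 0, "yaw": 0},
    {"jaw": 0.03, "dx": 0, "dy": -0.06, "dz": 0, "yaw": 0},
    {"jaw": 0.03, "dx": 0, "dy": -0.06, "dz": 0, "yaw": 0},
    {"jaw": 0.03, "dx": 0, "dy": -0.06, "dz": 0, "yaw": 0}
  ]
}}

```text
t: 2.15
tool_pos: [0.5827, 0.3204, 0.2185]
orientation: [-1.521, 2.749, 0.0]
force: [0.2, 0.4, 1.5]
opening: 0.0299
gripper_force: 0.0
```

{"name": "carry_out", "arguments": {
  "moves": [
    {"jaw": 0.03, "dx": 0, "dy": -0.055, "dz": 0.02, "yaw": 0},
    {"jaw": 0.03, "dx": 0, "dy": 0, "dz": 0.02, "yaw": 0},
    {"jaw": 0.03, "dx": 0, "dy": 0, "dz": 0, "yaw": 0},
    {"jaw": 0.03, "dx": 0, "dy": 0, "dz": 0, "yaw": 0}
  ]
}}

```text
t: 2.65
tool_pos: [0.6271, 0.2939, 0.1794]
orientation: [-1.528, 2.744, 0.0]
force: [-1.1, 1.0, 0.2]
opening: 0.0301
gripper_force: 0.0
```

```bash
python3 - <<'E'
from h import *
rep([.617,.268,.13])
m=camera_model("wrist");im=read_camera("wrist")
k,c,s=green(im);print(c,s)
r=cv2.minAreaRect(cv2.findNonZero(k));b=cv2.boxPoints(r);print(b,unproj(m,b,.057).round(4),unproj(m,[c],.057))
cv2.imwrite("pics/w1.png",im[:,:,::-1])
E
```

```text
t 2.65 pos [0.6271 0.2939 0.1794] F [-1.07  0.99  0.21] open 0.0301
xang -121.78 delta tool [ 0.0274 -0.005   0.0494]
[317.36366601 168.4419439 ] [ 269  152   97   33 3066]
[[269. 152.]
 [365. 152.]
 [365. 184.]
 [269. 184.]] [[0.6485 0.2259 0.057 ]
 [0.5675 0.2762 0.057 ]
 [0.5835 0.3044 0.057 ]
 [0.667  0.2526 0.057 ]] [[0.6163801  0.26515428 0.057     ]]
```

View pics/w1.png

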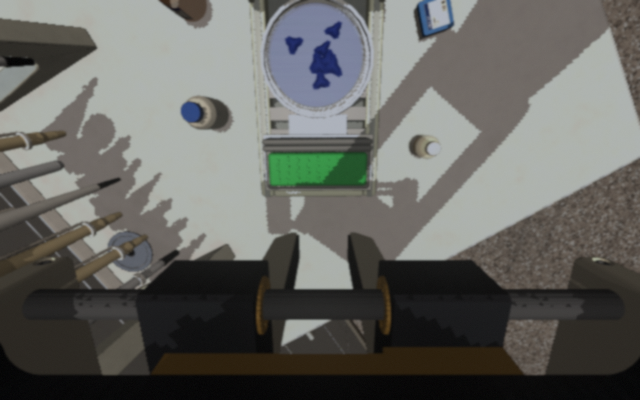

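The wrist view shows the key at (317,168), square to the tool, with the bar ahead of it. It puts the key centre 29 mm ahead of the TCP. I'll aim 3 mm past that centre.

{"name": "carry_out", "arguments": {
  "moves": [
    {"jaw": 0.03, "dx": 0.032, "dy": -0.006, "dz": 0, "yaw": 0},
    {"jaw": 0.03, "dx": 0, "dy": 0, "dz": 0.05, "yaw": 0},
    {"jaw": 0.03, "dx": 0, "dy": 0, "dz": 0.05, "yaw": 0},
    {"jaw": 0.03, "dx": 0, "dy": 0, "dz": 0.01, "yaw": 0},
    {"jaw": 0.03, "dx": 0, "dy": 0, "dz": 0, "yaw": 0},
    {"jaw": 0.03, "dx": 0, "dy": 0, "dz": 0, "yaw": 0}
  ]
}}

```text
t: 3.45
tool_pos: [0.6181, 0.2634, 0.0721]
orientation: [-1.527, 2.74, -0.001]
force: [1.1, -0.8, -0.5]
opening: 0.0299
gripper_force: 0.0
```

```bash
python3 - <<'E'
from h import *
rep([.6165,.266,.057])
cv2.imwrite("pics/w2.png",read_camera("wrist")[:,:,::-1])
E
```

```text
t 3.45 pos [0.6181 0.2634 0.0721] F [ 1.14 -0.85 -0.47] open 0.0299
xang -121.76 delta tool [-0.0013  0.0028  0.0151]
```

View pics/w2.png

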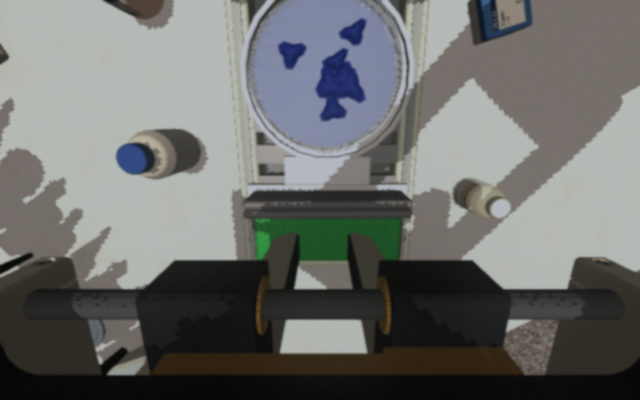

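The fingertips are at rows 235–260, over the green key and behind the bar (row 212), clear of the nest. Pressing.

{"name": "carry_out", "arguments": {
  "moves": [
    {"jaw": 0.03, "dx": 0, "dy": 0, "dz": 0.01, "yaw": 0},
    {"jaw": 0.03, "dx": 0, "dy": 0, "dz": 0.005, "yaw": 0},
    {"jaw": 0.03, "dx": 0, "dy": 0, "dz": 0.004, "yaw": 0},
    {"jaw": 0.03, "dx": 0, "dy": 0, "dz": 0.004, "yaw": 0},
    {"jaw": 0.03, "dx": 0, "dy": 0, "dz": 0.002, "yaw": 0},
    {"jaw": 0.03, "dx": 0, "dy": 0, "dz": 0, "yaw": 0},
    {"jaw": 0.03, "dx": 0, "dy": 0, "dz": 0, "yaw": 0}
  ]
}}

```text
t: 4.38
tool_pos: [0.6171, 0.2628, 0.047]
orientation: [-1.528, 2.743, -0.0]
force: [-8.3, -4.0, 21.8]
opening: 0.0298
gripper_force: 11.1
```

{"name": "carry_out", "arguments": {
  "moves": [
    {"jaw": 0.03, "dx": 0, "dy": 0, "dz": -0.001, "yaw": 0},
    {"jaw": 0.03, "dx": 0, "dy": 0, "dz": 0, "yaw": 0},
    {"jaw": 0.03, "dx": 0, "dy": 0, "dz": 0, "yaw": 0}
  ]
}}

```text
t: 4.75
tool_pos: [0.617, 0.2627, 0.0471]
orientation: [-1.528, 2.743, -0.0]
force: [-5.3, -2.4, 15.9]
opening: 0.03
gripper_force: 8.3
```

```bash
python3 - <<'E'
from h import *
rep([.6165,.266,.047])
cv2.imwrite("pics/w3.png",read_camera("wrist")[:,:,::-1])
E
```

```text
t 4.75 pos [0.617  0.2627 0.0471] F [-5.34 -2.39 15.94] open 0.03
xang -121.78 delta tool [-0.0025  0.0021  0.0001]
```

View pics/w3.png

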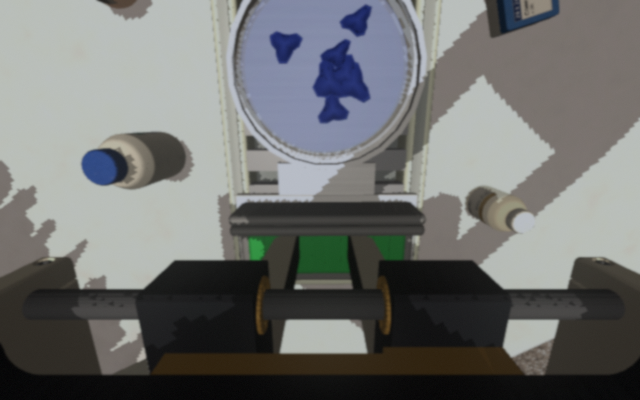

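The key is fully down: tip z is 47 mm with a steady 16 N. The fingers sit between the bar and the key's tail edge. Sliding.

{"name": "carry_out", "arguments": {
  "moves": [
    {"jaw": 0.03, "dx": 0.004, "dy": 0, "dz": 0, "yaw": 0},
    {"jaw": 0.03, "dx": 0.008, "dy": 0, "dz": 0, "yaw": 0},
    {"jaw": 0.03, "dx": 0.01, "dy": 0, "dz": 0, "yaw": 0},
    {"jaw": 0.03, "dx": 0.01, "dy": 0, "dz": 0, "yaw": 0},
    {"jaw": 0.03, "dx": 0.01, "dy": 0, "dz": 0, "yaw": 0},
    {"jaw": 0.03, "dx": 0.01, "dy": 0, "dz": 0, "yaw": 0},
    {"jaw": 0.03, "dx": 0.006, "dy": 0, "dz": 0, "yaw": 0},
    {"jaw": 0.03, "dx": 0.002, "dy": 0, "dz": 0, "yaw": 0}
  ]
}}

```text
t: 5.8
tool_pos: [0.586, 0.2123, 0.0472]
orientation: [-1.526, 2.741, 0.0]
force: [-2.3, 2.1, 13.8]
opening: 0.03
gripper_force: 6.9
```

{"name": "carry_out", "arguments": {
  "moves": [
    {"jaw": 0.03, "dx": 0.004, "dy": 0, "dz": 0, "yaw": 0},
    {"jaw": 0.03, "dx": 0.008, "dy": 0, "dz": 0, "yaw": 0},
    {"jaw": 0.03, "dx": 0.01, "dy": 0, "dz": 0, "yaw": 0},
    {"jaw": 0.03, "dx": 0.01, "dy": 0, "dz": 0, "yaw": 0},
    {"jaw": 0.03, "dx": 0.008, "dy": 0, "dz": 0, "yaw": 0},
    {"jaw": 0.03, "dx": 0.004, "dy": 0, "dz": 0, "yaw": 0},
    {"jaw": 0.03, "dx": 0.002, "dy": 0, "dz": 0, "yaw": 0},
    {"jaw": 0.03, "dx": 0, "dy": 0, "dz": 0, "yaw": 0}
  ]
}}

```text
t: 6.8
tool_pos: [0.5619, 0.173, 0.0471]
orientation: [-1.527, 2.742, -0.0]
force: [-2.9, 1.1, 17.2]
opening: 0.0297
gripper_force: 7.8
```

```bash
python3 - <<'E'
from h import *
s=read_state();print(s["tool_pos"],s["force"],np.linalg.norm(s["tool_pos"][:2]-[.617,.2627]))
m=camera_model("top");im=read_camera("top");k,c,b=green(im);print(c,b)
cv2.imwrite("pics/t4.png",cv2.resize(im[140:270,220:410],None,fx=4,fy=4,interpolation=cv2.INTER_CUBIC)[:,:,::-1])
E
```

```text
[0.5618957  0.17302273 0.04712313] [-2.92584309  1.12977807 17.15367403] 0.1052544406609783
[296.5 213.5] [293 210   8   8  38]
```

{"name": "carry_out", "arguments": {
  "moves": [
    {"jaw": 0.03, "dx": 0.003, "dy": 0, "dz": 0, "yaw": 0},
    {"jaw": 0.03, "dx": 0.002, "dy": 0, "dz": 0, "yaw": 0},
    {"jaw": 0.03, "dx": 0.002, "dy": 0, "dz": 0, "yaw": 0},
    {"jaw": 0.03, "dx": 0, "dy": 0, "dz": 0, "yaw": 0},
    {"jaw": 0.03, "dx": 0, "dy": 0, "dz": 0, "yaw": 0}
  ]
}}

```text
t: 7.48
tool_pos: [0.559, 0.1681, 0.0472]
orientation: [-1.526, 2.74, 0.0]
force: [1.8, 6.0, 11.0]
opening: 0.03
gripper_force: 5.8
```

{"name": "carry_out", "arguments": {
  "moves": [
    {"jaw": 0.03, "dx": 0.002, "dy": 0, "dz": 0.0005, "yaw": 0},
    {"jaw": 0.03, "dx": 0.002, "dy": 0, "dz": 0, "yaw": 0},
    {"jaw": 0.03, "dx": 0, "dy": 0, "dz": 0, "yaw": 0},
    {"jaw": 0.03, "dx": 0, "dy": 0, "dz": 0, "yaw": 0}
  ]
}}

```text
t: 7.98
tool_pos: [0.5576, 0.1651, 0.0471]
orientation: [-1.525, 2.738, 0.0]
force: [2.4, 7.0, 11.9]
opening: 0.03
gripper_force: 5.9
```

```bash
python3 - <<'E'
from h import *
s=read_state();print(s["tool_pos"],s["force"],np.linalg.norm(s["tool_pos"][:2]-[.617,.2627]))
im=read_camera("wrist")
cv2.imwrite("pics/w5.png",im[:,:,::-1])
E
```

```text
[0.55759123 0.16514268 0.04712379] [ 2.37003454  7.0353166  11.92950575] 0.11422273680465059
```

View pics/w5.png

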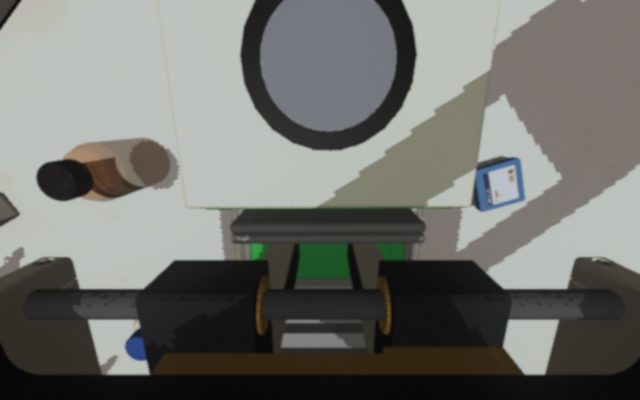

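The carriage has stopped: the bar's lower edge moved from row 233 to 242 in the wrist view, so the fingers slid about 3.5 mm forward on the stationary key. Tool travel is 114 mm, with 7 N resisting. Lifting straight up.

{"name": "carry_out", "arguments": {
  "moves": [
    {"jaw": 0.03, "dx": 0, "dy": 0, "dz": -0.006, "yaw": 0},
    {"jaw": 0.03, "dx": 0, "dy": 0, "dz": -0.01, "yaw": 0},
    {"jaw": 0.03, "dx": 0, "dy": 0, "dz": -0.02, "yaw": 0},
    {"jaw": 0.03, "dx": 0, "dy": 0, "dz": -0.04, "yaw": 0},
    {"jaw": 0.03, "dx": 0, "dy": 0, "dz": -0.04, "yaw": 0},
    {"jaw": 0.03, "dx": -0.03, "dy": 0, "dz": 0, "yaw": 0},
    {"jaw": 0.03, "dx": 0, "dy": 0, "dz": 0, "yaw": 0},
    {"jaw": 0.03, "dx": 0, "dy": 0, "dz": 0, "yaw": 0}
  ]
}}

```text
t: 9.02
tool_pos: [0.5693, 0.1878, 0.1589]
orientation: [1.527, -2.742, -0.001]
force: [-0.5, 0.5, -0.7]
opening: 0.0297
gripper_force: 0.0
```

```bash
python3 - <<'E'
from h import *
s=read_state();print(s["tool_pos"],s["force"])
m=camera_model("wrist");im=read_camera("wrist");k,c,b=green(im)
for z in(.057,.047):
    p=unproj(m,[c],z)[0];print(z,p,np.dot(p[:2]-[.6164,.2652],[-.5268,-.85]))
r=cv2.minAreaRect(cv2.findNonZero(k));w=unproj(m,cv2.boxPoints(r),.057);print([np.linalg.norm(w[i]-w[i-1]).round(4) for i in range(2)])
cv2.imwrite("pics/w6.png",im[:,:,::-1])
E
```

```text
[0.56929475 0.18779906 0.15888385] [-0.50999881  0.49859498 -0.71440651]
0.057 [0.55908152 0.17108871 0.057     ] 0.1101899695741423
0.047 [0.56015308 0.17284369 0.047     ] 0.10813374259268199
[np.float64(0.032), np.float64(0.0955)]
```

View pics/w6.png

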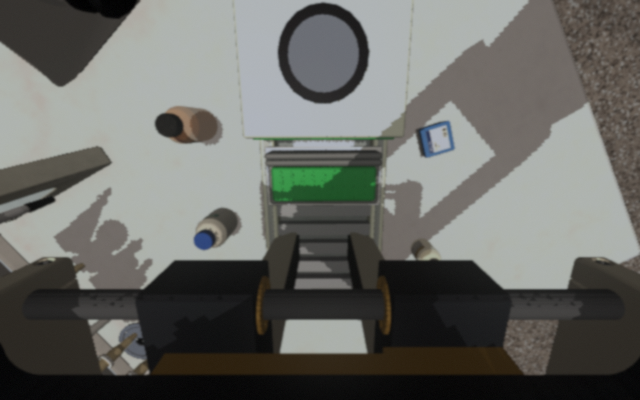

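The wrist view shows the key at (324,184) and the carriage at 110 mm. The key's apparent width (95.5 mm at the "up" height) matches the 95.3 mm measured at the start, so it has sprung up. The bystanders are upright and nothing is touching the arm.

```bash
python3 -c "
from plant import *
print(close_job())"
```

```text
the job is handed in; nothing more can be done
None
```

The job is handed in: the carriage reads 110 mm, at its end stop, the lock key appears to be up again, and the bystanders still stood upright; the dish was out of sight under the hood, and no verdict was returned.

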